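Snap the filter cartridge into the welding helmet's lens frame

ROBOT

A 6-joint arm with a two-finger parallel gripper is mounted at the origin on the work surface. World frame = base frame: x ahead of the robot, y to its left, z up, the work surface at z = 0. Lengths are in m, angles in rad, forces in N, time in s.
With the tool pointing down it reaches from about 0.35 to 0.725 m from the base axis. Payload 6 kg.
Tool frame: the origin (TCP) lies at the very end of the fingers, on their centre line; the grasp point (between the pads) lies env.grip_point_offset behind it (env.grip_point_offset is the distance from the TCP to the grasp point, in m); z points along the fingers, y is the direction in which the jaws open and shut (so a half turn about z gives the same grasp; the last joint's range is limited). The gripper opens to 85 mm and grips with 20 to 120 N. Pads are 22 mm wide; open, the fingers measure 114 mm over their backs; the gripper's body (76 mm by 85 mm) begins 54 mm behind the grasp point. The pads swing forward as they close: fully open they stand 13 mm farther back than shut.
Start: joints at [1.435, 0.04, 0.085, 0, -1.615, -0.334], TCP at [0.272, 0.535, 0.231] pointing down, gripper open.
Joint ranges: [-2.56, 2.56], [-1.29, 2.01], [-1.08, 1.49], [-3.29, 1.98], [-2.81, -0.18], [-2.99, 2.99]. Speed limits (rad/s): [2.57, 2.57, 3.01, 3.14, 3.14, 3.14].

INTERFACE

Orientations are given as a unit quaternion [w, x, y, z].
In Python, from plant import env, imaging, workorder gives the robot as it stands.
- The arm moves only by the tool servo_tool, never from a script. Its argument "plan" is a list of rows, each a list of 2 entries, a list of its own where there are three numbers: the shift along the tool's x, y, z normalised to -1 to 1, where 1 is 500 mm, then the turn about the tool's z normalised to -1 to 1, where 1 is 180 degrees. In form: [[[tx, ty, tz], turn], ...]. A call has 1 to 12 rows; each row is the pose to reach, as a shift and turn from the pose measured when the call began, along the tool's axes at that moment, turning the shorter way round; what a row does not reach only later rows make up. A row lasts 1/8 s, in which the tool goes at most 62.5 mm and 10.7 degrees, less where a joint would pass 70% of its speed; a pose out of reach is approached as far as the arm can. A call with a number of a shift or a turn outside -1 to 1 is refused whole. A call with a gripper value outside its range is refused whole. "fingers" is the opening, from -1 (shut) to 1 (fully open), so that 0 is half open, set as the call begins (left out, the last holds). The fingers move at their own pace and stop on an object; "grip_force" is the grip in N (left out, the last holds). Time passes only in rows, so rows that repeat a pose let the fingers close. It gives the time, the measured TCP pose, the force and the opening at its end, in the units of the state.
- env.get_obs(): the state, without advancing time (a new reading comes with each control period).
- imaging.snapshot(name): name is "scene" or "top" or "wrist"; returns the picture (400x640x3 uint8, red, green, blue); there is no depth.
- imaging.calibration(name): a dict with "fx", "fy", "cx", "cy" (pixels), "origin" and "orientation" of the camera in the world. Camera axes: x right, y down, z forward; pixel columns grow to the right and rows downward; lengths in m; the calibration is good to about 2 mm. A picture is of the moment at which its call begins: read the wrist's pose just before it. calibration takes no time and is no camera call; for the wrist camera it gives the pose at the moment of the call.
- workorder.hand_in(): hands the job in, once; it reports no verdict.
The state is a dict: "t": time; "joint_pos": joint angles; "joint_velocities": joint speeds; "effort": joint torques, N m; "position": TCP position; "tool_rot": TCP orientation; "wrist_force": force on the tool from outside, world axes, zero at the start; "wrist_torque": the same for the moment, N m; "opening": finger opening in m.
Only numpy, scipy, OpenCV 4.12 (cv2) and the standard library are available. Lean on these libraries where they do the work, as an engineer would, in place of code of your own. Each camera call takes 0.05 s, during which the arm holds its last target.

TASK

Take the full-size welding filter cartridge with the chamfered ends from the grey mat and press it, chamfers down, between the two spring clips of the lens frame on the stand until both clips have snapped over it and it lies fully home, level and held by both clips. Press firmly but carefully: never more than 45 N on the frame, or the filter cracks. Leave the other two cartridges, the ceramic nozzle and the brass jar where they are, and let go of the cartridge at the end.

Things in the scene. Friction and masses are not known exactly. Their poses are not given: they have to be found in the camera images.
- cartridge: the cartridge to fit: a black slab with a dark glass window on top, 110 mm long (its x), 50 mm wide (its y), 16 mm thick (z), 110 g. Both ends are chamfered underneath: 102 mm long at the underside, widening to the full 110 mm at 9 mm above it. Origin: centre of its underside; z up. It lies flat, window up, in one of three places on the mat, and may be fitted either way round. Grip it across its 50 mm width from above
- short_cartridge: another black cartridge on the mat with square ends, 84 x 50 x 16 mm, not to be moved; origin centre of underside, x along its length
- narrow_cartridge: another black cartridge on the mat with square ends, 110 x 34 x 16 mm, not to be moved; origin centre of underside, x along its length
- mat: fixed grey mat, 150 x 320 x 3 mm, its top 3 mm above the table; origin centre of its underside. The cartridges lie on it side by side, about 100 mm apart along its y, their length along its x
- stand: fixed steel stand, base 130 x 100 x 10 mm; origin centre of its underside on the table. Its post carries the black lens frame, centred over the origin, length along the stand's x, clips at the +x and -x ends. The post's height was set by hand and is NOT measured: the seat, where the cartridge's underside comes to lie, is 60 to 110 mm above the table, to be found by feel
- sleeve (a point): point on the stand's axis, 32 mm above the table, top of the post's sleeve. The frame above it: four leaning corner guides, 43 mm either way along x, leave 2 mm beside the cartridge at the seat and 5 mm at their tops (9 mm above the seat); else the long sides are open and nothing there is higher than 8 mm below the seat, so fingers can hold the cartridge by its sides to the end
- clip_far (a joint): angle (rad) of the sprung steel clip, a leaf 30 mm wide, at the stand's +x end: 0 shut, about 0.1 spread by the cartridge, 0 again once snapped over it. The clips' noses are 20 mm above the seat and 103 mm apart; above them the leaves flare to 117 mm apart at 35 mm above the seat. Pushing the cartridge past both takes 10 to 20 N; then they snap over its top. The rubber seat gives some 3 mm under 24 N, then is hard
- clip_near (a joint): the same for the clip at the stand's -x end
- pin_far (a joint): sprung brass contact pin (7 mm across) in the frame, 35 mm from its middle towards the stand's +x end: 0 stands 5 mm proud of the seat, 0.005 m pressed flush with it, more while the rubber seat gives; 1.6 N when flush. A cartridge held fully home by the clips keeps it pressed to 3 mm or more
- pin_near (a joint): the same pin towards the -x end
- nozzle: white ceramic gas nozzle standing beyond the stand, 24 mm across, 42 mm high; origin centre of underside; not to be moved
- tip_jar: brass container standing beyond the mat, 36 mm across, 38 mm high; origin centre of underside; not to be moved

How it is judged:
On the way, in this order (a step that is already met when the one before it is completed fails the run):
1. the cartridge is lifted off the mat in the fingers (height (world z) of cartridge above 0.05 m and contact force between the fingers and cartridge above 3 N), for 0.2 s.
2. the cartridge has been pushed home between the clips: both contact pins pressed (value of joint each of pin_far, pin_near above 0.0025 m and horizontal distance between cartridge and stand below 0.006 m), for 0.2 s.
At the end, for the whole second after the job is handed in: The cartridge, window up, lies at rest in the lens frame, centred over the stand within 6 mm, its length along the frame within 0.1 rad, level within 0.05 rad, both contact pins held in by at least 2.5 mm and both clips sprung back over it (under 0.05 rad); nothing holds it but the clips (all of step 2 and value of joint each of clip_far, clip_near below 0.05 rad and angle between the x axis of cartridge and the x axis of stand, either way round below 0.1 rad and angle between cartridge's own z axis and vertical below 0.05 rad and linear speed of cartridge below 0.01 m/s); the robot touches nothing.
It fails at once if the cartridge is pressed on the stand with more than 45 N (contact force between cartridge and stand above 45 N).
It fails at once if the frame or stand is hit by the fingers with more than 45 N (contact force between the fingers and stand above 45 N).
It fails at once if another cartridge, the nozzle or the brass jar is moved by more than 20 mm (distance of any of short_cartridge, narrow_cartridge, nozzle, tip_jar from where it was at the start of the episode above 0.02 m).
It also fails if it takes over 45 s, if anything falls off the work surface, if the arm or the gripper's body presses on something with over 40 N, if the wrist force passes 120 N, or if a joint passes its speed limit or range.

## Working session

There is one attempt and no reset: what is moved stays moved. The work goes in short steps, Python scripts to look and compute and a tool call to move; the robot and the scene stay as the last step left them, time stands still between calls to the robot, and variables do not carry over. Pictures are saved under pics/ and viewed, and the job is handed in when it is done.

Besides the shell and the picture viewer there is one more tool, called after "Call:" by a JSON object that holds its "op" and its "data", one argument or row to a line. servo_tool: Moves the arm, as the interface text tells. Scaled input: -1 to 1 covers 500 mm each way for a shift and 180 degrees each way for a turn. Its arguments: {"type":"object","properties":{"plan":{"type":"array","items":{"type":"array"}},"fingers":{"type":"number"},"grip_force":{"type":"number"}},"required":["plan"]}

```bash
ls; mkdir -p pics; python3 - <<'E'
from plant import env, imaging, workorder
import cv2
print(env.get_obs(), env.grip_point_offset)
for n in ["scene","top","wrist"]:
    c=imaging.calibration(n); print(n,c)
    cv2.imwrite(f"pics/{n}0.png",imaging.snapshot(n)[:,:,::-1])
E
```

```text
pics
{'t': 0.0, 'joint_pos': array([ 1.43470093e+00,  4.08290330e-02,  8.38068944e-02, -4.78250384e-04,
       -1.61549968e+00, -3.33653574e-01]), 'joint_velocities': array([ 0.00016666, -0.00129502,  0.00085949, -0.00089368,  0.00071967,
        0.00116593]), 'effort': array([-1.04356789e-04, -3.68218374e+01,  3.47407079e+01,  6.93230689e+00,
       -5.46116265e-03, -3.28213403e-06]), 'position': array([0.27139531, 0.53474232, 0.23026409]), 'tool_rot': array([ 8.82098958e-04,  9.72545608e-01, -2.32710635e-01, -1.52648238e-04]), 'wrist_force': array([0.17604785, 0.67401399, 0.39874532]), 'wrist_torque': array([-0.0077088 , -0.03259819, -0.03061117]), 'opening': 0.08531744981632067} 0.0187
scene {'fx': 384.7243096520411, 'fy': 384.7243096520411, 'cx': 315.56719415606295, 'cy': 203.30328138915982, 'origin': array([1.14261806, 0.20956913, 0.57181356]), 'orientation': array([-0.24537946,  0.54430582,  0.72800056, -0.33694996])}
top {'fx': 473.33445482923315, 'fy': 473.33445482923315, 'cx': 317.2244397802203, 'cy': 189.30686998397596, 'origin': array([0.43632717, 0.02019177, 1.12672667]), 'orientation': array([ 0.04749258, -0.69612311,  0.7141852 , -0.05564685])}
wrist {'fx': 312.66199347057, 'fy': 312.66199347057, 'cx': 318.69880479482117, 'cy': 203.69279624550515, 'origin': array([0.34100295, 0.49942067, 0.37316642]), 'orientation': array([-0.08110114, -0.51684279,  0.84217541,  0.13052473])}
```

View pics/top0.png

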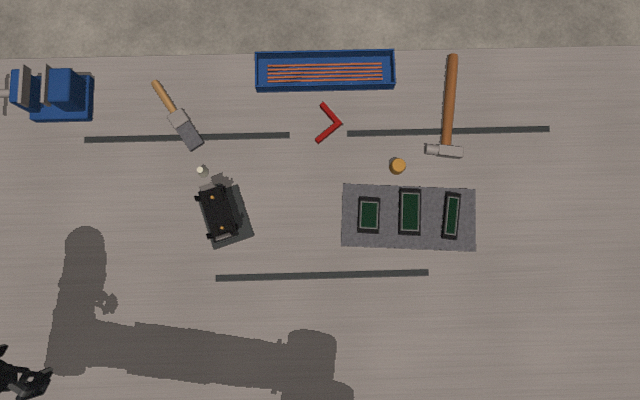

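View pics/scene0.png

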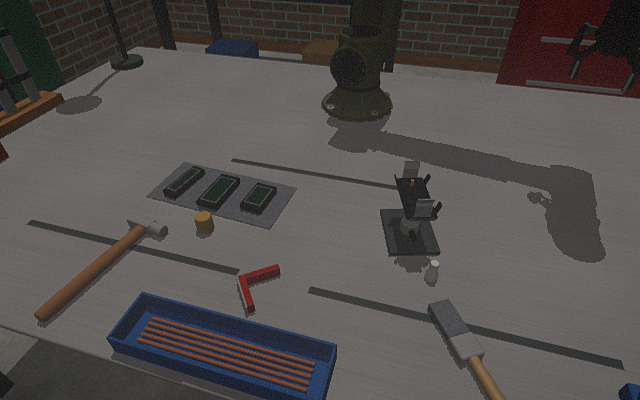

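View pics/wrist0.png

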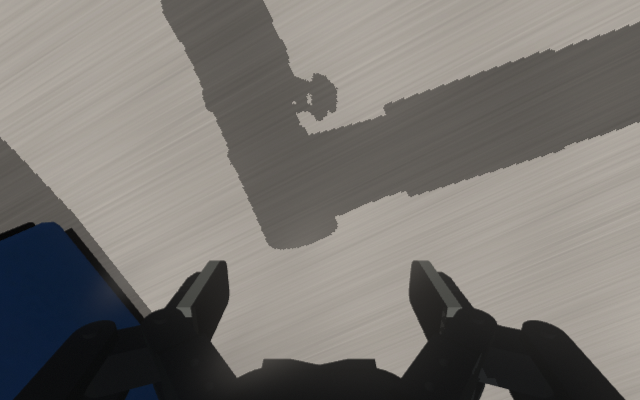

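The top view shows the mat at (342–476, 183–250) with the three cartridges. The middle one, at about (410, 211), is both long and wide. The stand is at about (222, 213), the nozzle at (201, 170) and the jar at (398, 166). Next I'll measure them.

```bash
cat > h.py <<'E'
import numpy as np, cv2
from scipy.spatial.transform import Rotation as R
from plant import env, imaging, workorder
def rot(q): return R.from_quat([q[1],q[2],q[3],q[0]]).as_matrix()
def ray(c,px):
    px=np.atleast_2d(np.asarray(px,float))
    d=np.c_[(px[:,0]-c['cx'])/c['fx'],(px[:,1]-c['cy'])/c['fy'],np.ones(len(px))]
    return np.array(c['origin']),d@rot(c['orientation']).T
def onz(c,px,z):
    o,d=ray(c,px); return o+d*((z-o[2])/d[:,2])[:,None]
def proj(c,p):
    v=(np.atleast_2d(p)-c['origin'])@rot(c['orientation'])
    return np.c_[c['fx']*v[:,0]/v[:,2]+c['cx'],c['fy']*v[:,1]/v[:,2]+c['cy']]
E
python3 - <<'E'
from h import *
im=cv2.imread('pics/top0.png'); c=imaging.calibration('top')
# cartridges
roi=im[175:260,335:485].astype(int)
mx=roi.max(2); 
# dark or green
m=((mx<50)|((roi[:,:,1]-roi[:,:,2]>15))).astype(np.uint8)*255
n,l,s,ce=cv2.connectedComponentsWithStats(m)
for i in range(1,n):
    if s[i,4]<150: continue
    cn=max(cv2.findContours((l==i).astype(np.uint8),cv2.RETR_EXTERNAL,cv2.CHAIN_APPROX_NONE)[0],key=len).reshape(-1,2)+[335,175]
    w=onz(c,cn,0.019)[:,:2]*1000
    r=cv2.minAreaRect(w.astype(np.float32)); print(s[i],r, cv2.minAreaRect(cn.astype(np.float32)))
big=cv2.resize(im[150:260,180:270],None,fx=6,fy=6,interpolation=cv2.INTER_NEAREST)[:600,:]
big=np.clip(big.astype(int)*2,0,255).astype(np.uint8)
cv2.imwrite('pics/stand_top.png',cv2.resize(im[160:260,180:280]*1,None,fx=6,fy=6,interpolation=cv2.INTER_CUBIC))
s=cv2.imread('pics/scene0.png')
cv2.imwrite('pics/stand_sc.png',cv2.resize(s[150:270,360:460],None,fx=5,fy=5,interpolation=cv2.INTER_CUBIC))
E
```

```text
[ 63  13  23  48 258] ((541.9217529296875, -209.2218780517578), (51.04104995727539, 109.77314758300781), 84.77987670898438) ((408.9050598144531, 211.3468475341797), (21.687957763671875, 46.6740837097168), 1.9091525077819824)
[106  17  20  48 226] ((529.9352416992188, -306.105224609375), (36.41908645629883, 110.49170684814453), 80.72088623046875) ((450.1900939941406, 215.33164978027344), (15.583881378173828, 46.79795455932617), 5.31454610824585)
[ 68  19  15  35 491] ((542.0440673828125, -211.85455322265625), (33.17485809326172, 80.97589111328125), 86.97785949707031) ((410.0, 211.0), (34.0, 14.0), 90.0)
[ 22  22  23  37 206] ((536.21435546875, -112.33868408203125), (50.007415771484375, 84.63026428222656), 85.1899642944336) ((367.8999938964844, 214.6999969482422), (21.20537757873535, 35.91746139526367), 2.6025619506835938)
[112  23  10  35 257] ((529.8472900390625, -308.92041015625), (17.429441452026367, 81.83512115478516), 81.02055358886719) ((451.4426574707031, 215.13116455078125), (7.423930644989014, 34.40357971191406), 5.19442892074585)
[ 26  28  16  24 342] ((536.4052124023438, -113.64615631103516), (33.31581497192383, 56.34318923950195), 84.70887756347656) ((368.4762878417969, 214.4738311767578), (14.182283401489258, 23.670433044433594), 2.8624050617218018)
```

```bash
sleep 1
```

```text
(no output)
```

View pics/stand_top.png

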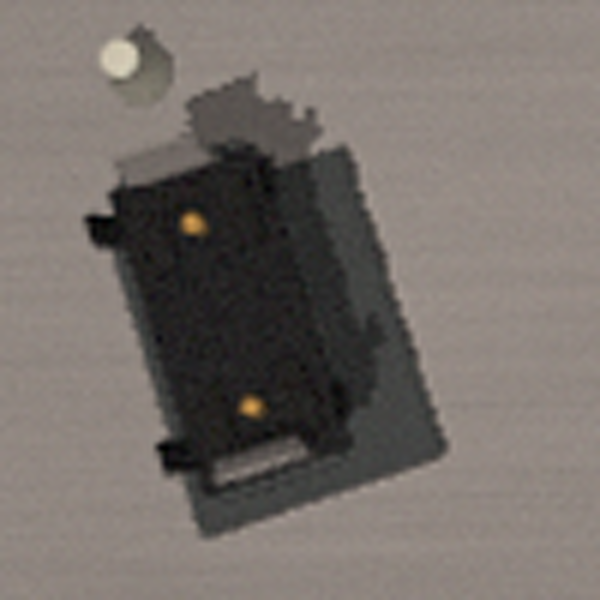

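View pics/stand_sc.png

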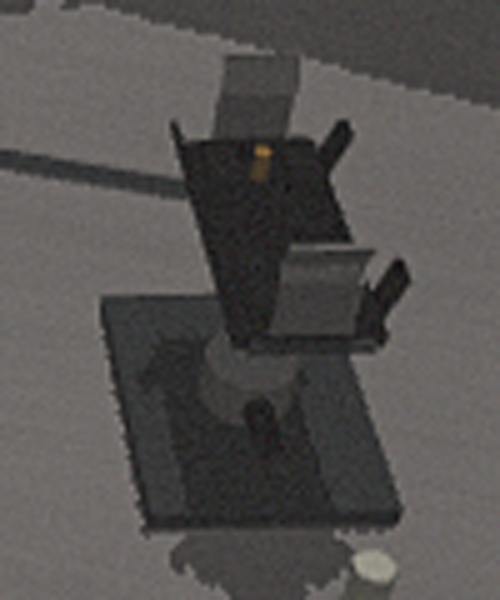

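```bash
python3 - <<'E'
from h import *
c=imaging.calibration('top'); cs=imaging.calibration('scene')
P=lambda a:np.array(a)/6-[.5-.5/6]*2+[180,160]
S=lambda a:np.array(a)/5-.4+[360,150]
cor=onz(c,[P([350,148]),P([445,450]),P([205,537])],0.01)
print('base corners',cor*1000, np.linalg.norm(np.diff(cor,axis=0),axis=1)); ctr=(cor[0]+cor[2])/2; print('centre',ctr)
sc=onz(cs,[S([103,297]),S([400,512]),S([148,522])],0.01); print('scene corners',sc*1000,(sc[0]+sc[1])/2)
# pins in top
for z in (.07,.08,.09,.1,.11):
    p=onz(c,[P([192,224]),P([252,406])],z); d=p[0]-p[1]
    print(z,p.mean(0),np.linalg.norm(d),np.degrees(np.arctan2(d[1],d[0])))
# triangulate far pin? scene visible pin is which: project both
o1,d1=ray(c,P([252,406])); o2,d2=ray(cs,S([262,150]))
for px in ([252,406],[192,224]):
    o1,d1=ray(c,P(px)); d1=d1[0];d=d2[0]
    A=np.c_[d1,-d]; t=np.linalg.lstsq(A,o2-o1,rcond=None)[0]
    print(o1+d1*t[0],o2+d*t[1])
o=env.get_obs(); print(rot(o['tool_rot']))
E
```

```text
base corners [[617.24926058 193.85929261  10.        ]
 [496.6198245  156.97740504  10.        ]
 [465.25771194 250.51669402  10.        ]] [0.12614172 0.09865688]
centre [0.54125349 0.22218799 0.01      ]
scene corners [[498.31597728 159.00108927  10.        ]
 [591.4591025  290.43580285  10.        ]
 [623.86536575 197.36891424  10.        ]] [0.54488754 0.22471845 0.01      ]
0.07 [0.5458396  0.23231929 0.07      ] 0.07230723391543634 18.23146553657065
0.08 [0.54480326 0.23031189 0.08      ] 0.07162297718012745 18.231465536570628
0.09 [0.54376693 0.22830448 0.09      ] 0.07093872044481868 18.23146553657062
0.1 [0.54273059 0.22629708 0.1       ] 0.07025446370951004 18.231465536570628
0.11 [0.54169426 0.22428968 0.11      ] 0.06957020697420127 18.23146553657062
[0.50867092 0.21344852 0.10978116] [0.50863316 0.21374963 0.10983569]
[0.56835867 0.22527117 0.15682686] [0.56995881 0.21334525 0.15452302]
[[ 8.91659412e-01 -4.52706561e-01 -5.12012085e-04]
 [-4.52706833e-01 -8.91658492e-01 -1.28702610e-03]
 [ 1.26105237e-04  1.37938031e-03 -9.99999041e-01]]
```

```bash
cat >> h.py <<'E'
def yaw(o): r=rot(o['tool_rot']); return np.degrees(np.arctan2(r[1,0],r[0,0]))
def togo(p,yawdeg):
    """shift (units of 500mm, tool axes) and turn (units of 180deg)"""
    o=env.get_obs(); r=rot(o['tool_rot']); s=r.T@(np.array(p)-o['position'])
    t=-(yawdeg-yaw(o)); t=(t+180)%360-180
    print('t',o['t'],'pos',o['position'].round(4),'yaw',yaw(o).round(2),'F',o['wrist_force'].round(2),'open',round(o['opening'],4)); print('shift',(s/0.5).round(4),'turn',round(t/180,4))
E
python3 - <<'E'
from h import *
o=env.get_obs();r=rot(o['tool_rot']);c=imaging.calibration('wrist')
print(r.T@(c['origin']-o['position']), r.T@rot(c['orientation']))
togo([0.50,0.20,0.24],18)
E
```

```text
[ 0.07803635  0.00024244 -0.14278655] [[ 1.24157100e-04 -9.52736307e-01 -3.03798475e-01]
 [ 9.99999990e-01  9.58079937e-05  1.08220901e-04]
 [-7.39996595e-05 -3.03798485e-01  9.52736309e-01]]
t 0.15 pos [0.2715 0.5348 0.2305] yaw -26.92 F [-0.72 -0.74 -0.2 ] open 0.0856
shift [ 0.7107  0.3901 -0.0184] turn -0.2495
```

```bash
python3 - <<'E'
from h import *
togo([0.542,0.224,0.25],18)
E
```

```text
t 0.15 pos [0.2715 0.5348 0.2305] yaw -26.92 F [-0.72 -0.74 -0.2 ] open 0.0856
shift [ 0.7638  0.3093 -0.0385] turn -0.2495
```

Call:
{"op": "servo_tool", "data": {
  "plan": [
    [[0.11,0.04,-0.0385],-0.05],
    [[0.22,0.09,-0.0385],-0.1],
    [[0.33,0.13,-0.0385],-0.15],
    [[0.44,0.18,-0.0385],-0.2],
    [[0.55,0.22,-0.0385],-0.25],
    [[0.66,0.27,-0.0385],-0.25],
    [[0.764,0.309,-0.0385],-0.25],
    [[0.764,0.309,-0.0385],-0.25],
    [[0.764,0.309,-0.0385],-0.25],
    [[0.764,0.309,-0.0385],-0.25]
  ]
}}

```text
t: 1.4
position: [0.5416, 0.225, 0.25]
tool_rot: [0.001, 0.987, 0.158, -0.0]
wrist_force: [-1.0, 0.1, -0.2]
opening: 0.085
```

```bash
python3 - <<'E'
from h import *
import json
togo([0.542,0.224,0.25],18)
c=imaging.calibration('wrist'); im=imaging.snapshot('wrist')[:,:,::-1]; cv2.imwrite('pics/w1.png',im)
json.dump({k:np.array(v).tolist() for k,v in c.items()},open('w1.json','w'))
E
```

```text
t 1.4 pos [0.5416 0.225  0.25  ] yaw 18.16 F [-0.95  0.14 -0.18] open 0.085
shift [0.0002 0.0022 0.    ] turn 0.0009
```

View pics/w1.png

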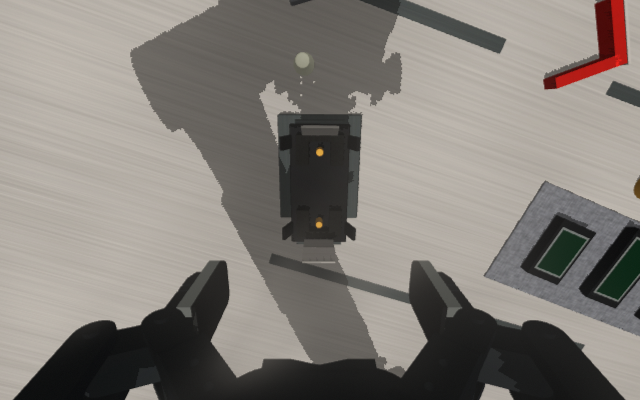

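The wrist view shows the frame upright in the image, with pins at about (319, 152) and (319, 225), clips at rows 128 and 243, and the nozzle at (303, 60).

```bash
python3 - <<'E'
from h import *
import json
from scipy.optimize import least_squares
def pins(im,x0,y0,x1,y1):
    r=im[y0:y1,x0:x1].astype(int); w=np.clip(r[:,:,2]-r[:,:,0]-40,0,None).astype(float); w[(r[:,:,2]<80)]=0
    n,l,s,ce=cv2.connectedComponentsWithStats((w>0).astype(np.uint8)); out=[]
    for i in range(1,n):
        if s[i,4]<3: continue
        yy,xx=np.nonzero(l==i); ww=w[yy,xx]; out.append(((xx*ww).sum()/ww.sum()+x0,(yy*ww).sum()/ww.sum()+y0,s[i,4]))
    return np.array(out)
cw=json.load(open('w1.json')); cw={k:np.array(v) for k,v in cw.items()}
c=imaging.calibration('top')
pw=pins(cv2.imread('pics/w1.png'),285,120,355,245); pt=pins(cv2.imread('pics/top0.png'),195,180,245,245); print(pw,pt)
pw=pw[np.argsort(pw[:,1])][:,:2]; pt=pt[np.argsort(pt[:,1])][:,:2]
for i in (0,1):
    def f(X): return np.r_[(proj(cw,X)-pw[i])[0],(proj(c,X)-pt[i])[0]]
    r=least_squares(f,[.54,.22,.1]); print(r.x*1000,r.fun)
for z in (.08,.09,.1,.11):
    p=onz(cw,pw,z); d=p[0]-p[1]; print(z,p.mean(0),np.linalg.norm(d),np.degrees(np.arctan2(d[1],d[0])))
E
```

```text
[[319.23066755 151.88213263  57.        ]
 [318.59448947 224.163047    55.        ]] [[211.63535912 196.80294659  13.        ]
 [221.42105263 227.31350114  11.        ]]
[575.97876436 235.38017325 106.14372118] [-0.1239508   0.0574784   0.23076662 -0.22249001]
[508.94414146 213.95833567 107.24608759] [-0.08122012  0.02646482  0.14931651 -0.10644417]
0.08 [0.53563072 0.22229879 0.08      ] 0.07729444284859392 17.69758520879868
0.09 [0.53819075 0.22314939 0.09      ] 0.07482282450601965 17.697585208798692
0.1 [0.54075078 0.22399999 0.1       ] 0.07235120616344538 17.697585208798664
0.11 [0.54331081 0.2248506  0.11      ] 0.06987958782087102 17.697585208798706
```

```bash
python3 - <<'E'
from h import *
togo([0.542,-0.2105,0.20],-5.2)
E
```

```text
t 1.45 pos [0.5416 0.2251 0.2501] yaw 18.18 F [-0.57  0.26 -0.58] open 0.0853
shift [-0.271   0.8279  0.1012] turn 0.1299
```

Call:
{"op": "servo_tool", "data": {
  "plan": [
    [[-0.04,0.118,0],0.03],
    [[-0.08,0.236,0],0.06],
    [[-0.12,0.354,0],0.09],
    [[-0.155,0.473,0],0.13],
    [[-0.194,0.591,0.03],0.13],
    [[-0.232,0.71,0.06],0.13],
    [[-0.271,0.828,0.1],0.13],
    [[-0.271,0.828,0.1],0.13],
    [[-0.271,0.828,0.1],0.13],
    [[-0.271,0.828,0.1],0.13]
  ],
  "fingers": 0.5
}}

```text
t: 2.7
position: [0.5426, -0.2092, 0.2014]
tool_rot: [0.001, 0.999, -0.045, 0.001]
wrist_force: [-0.4, 1.5, -0.3]
opening: 0.0644
```

```bash
python3 - <<'E'
from h import *
import json
togo([0.542,-0.2105,0.10],-5.2)
c=imaging.calibration('wrist'); im=imaging.snapshot('wrist')[:,:,::-1]; cv2.imwrite('pics/w2.png',im)
json.dump({k:np.array(v).tolist() for k,v in c.items()},open('w2.json','w'))
E
```

```text
t 2.7 pos [ 0.5426 -0.2092  0.2014] yaw -5.1 F [-0.44  1.45 -0.32] open 0.0644
shift [-0.0011  0.0026  0.2028] turn 0.0005
```

View pics/w2.png

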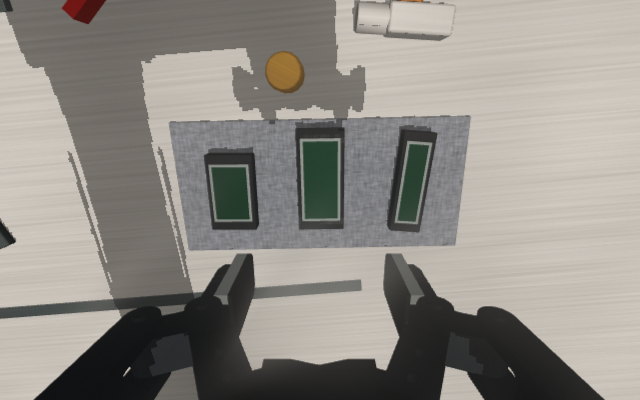

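The wrist view shows the target at about (320, 180), upright in the image with its window at (300–342, 138–222). The shorter cartridge is on the left and the narrower one on the right.

```bash
python3 - <<'E'
from h import *
import json
cw={k:np.array(v) for k,v in json.load(open('w2.json')).items()}
im=cv2.imread('pics/w2.png').astype(int)
for x0,x1 in((270,365),(190,275),(378,445)):
    r=im[118:245,x0:x1]; m=(r[:,:,1]-r[:,:,2]>15)
    ys,xs=np.nonzero(m); w=onz(cw,np.c_[xs+x0,ys+118],.019)[:,:2]*1000
    rc=cv2.minAreaRect(w.astype(np.float32)); print('green',rc)
    # dark
    m2=((r.max(2)<60)|m).astype(np.uint8)
    m2=cv2.morphologyEx(m2,cv2.MORPH_CLOSE,np.ones((7,7)))
    n,l,s,ce=cv2.connectedComponentsWithStats(m2); i=1+np.argmax(s[1:,4]); ys,xs=np.nonzero(l==i)
    w=onz(cw,np.c_[xs+x0,ys+118],.019)[:,:2]*1000; print('outline',cv2.minAreaRect(w.astype(np.float32)))
togo([0.542,-0.2105,0.10],-5.2)
E
```

```text
green ((542.2376098632812, -211.11856079101562), (36.16996765136719, 84.25220489501953), 85.92195892333984)
outline ((542.99072265625, -211.15235900878906), (49.1494026184082, 110.23725891113281), 86.03076171875)
green ((537.4449462890625, -113.5347900390625), (36.11561965942383, 57.14076232910156), 84.89815521240234)
outline ((538.63623046875, -115.80171203613281), (51.787315368652344, 83.96031188964844), 85.15907287597656)
green ((530.353759765625, -309.0875549316406), (20.009296417236328, 84.17826080322266), 80.67134857177734)
outline ((532.5884399414062, -306.961669921875), (37.530670166015625, 108.23382568359375), 80.74391174316406)
t 2.75 pos [ 0.5426 -0.2091  0.2015] yaw -5.09 F [ 0.03 -0.18  0.18] open 0.0641
shift [-0.0011  0.0026  0.203 ] turn 0.0006
```

Call:
{"op": "servo_tool", "data": {
  "plan": [
    [[0,0.0042,0.1],-0.006],
    [[0,0.0042,0.2],-0.006],
    [[0,0.0042,0.3],-0.006],
    [[0,0.0042,0.36],-0.006],
    [[0,0.0042,0.38],-0.006],
    [[0,0.0042,0.391],-0.006],
    [[0,0.0042,0.391],-0.006],
    [[0,0.0042,0.391],-0.006]
  ]
}}

```text
t: 3.75
position: [0.5435, -0.2115, 0.0074]
tool_rot: [0.001, 0.999, -0.035, 0.002]
wrist_force: [0.4, -0.2, -0.9]
opening: 0.0642
```

```bash
python3 - <<'E'
from h import *
togo([0.5425,-0.2112,0.006],-4)
E
```

```text
t 3.75 pos [ 0.5435 -0.2115  0.0074] yaw -4.0 F [ 0.41 -0.21 -0.89] open 0.0642
shift [-0.002  -0.0005  0.0028] turn 0.0
```

Call:
{"op": "servo_tool", "data": {
  "plan": [
    [[-0.002,0,0.004],0],
    [[-0.002,0,0.007],0],
    [[-0.002,0,0.007],0]
  ]
}}

```text
t: 4.12
position: [0.5424, -0.2114, 0.0038]
tool_rot: [0.001, 0.999, -0.035, 0.002]
wrist_force: [-0.8, -0.8, -0.3]
opening: 0.0637
```

Call:
{"op": "servo_tool", "data": {
  "plan": [
    [[0,0,0],0],
    [[0,0,0],0],
    [[0,0,0],0],
    [[0,0,0],0],
    [[0,0,0],0]
  ],
  "fingers": -0.2,
  "grip_force": 100
}}

```text
t: 4.75
position: [0.5427, -0.2116, 0.0045]
tool_rot: [0.001, 0.999, -0.035, 0.002]
wrist_force: [-0.8, -0.3, 5.4]
opening: 0.0475
```

```bash
python3 - <<'E'
from h import *
import json
togo([0.5425,-0.2112,0.15],-4)
cv2.imwrite('pics/w3.png',imaging.snapshot('wrist')[:,:,::-1])
E
```

```text
t 4.75 pos [ 0.5427 -0.2116  0.0045] yaw -3.99 F [-0.79 -0.27  5.44] open 0.0475
shift [ 0.0007 -0.0003 -0.291 ] turn 0.0
```

View pics/w3.png

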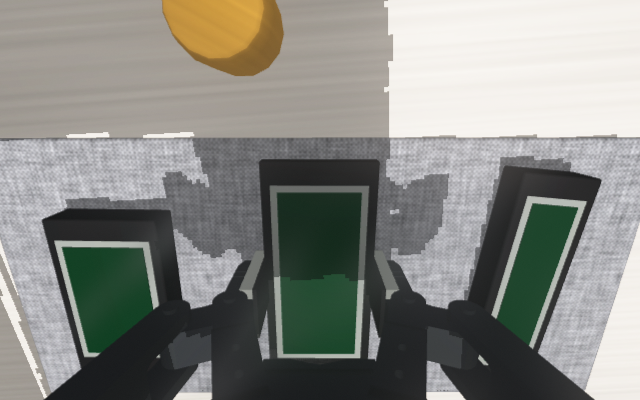

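Call:
{"op": "servo_tool", "data": {
  "plan": [
    [[0,0,-0.02],0],
    [[0,0,-0.06],0],
    [[0,0,-0.12],0],
    [[0,0,-0.2],0],
    [[0,0,-0.28],0],
    [[0,0,-0.36],0],
    [[0,0,-0.4],0],
    [[0,0,-0.4],0],
    [[0,0,-0.4],0]
  ]
}}

```text
t: 5.92
position: [0.5413, -0.2108, 0.2021]
tool_rot: [0.0, 0.999, -0.035, 0.0]
wrist_force: [0.2, 0.2, -0.9]
opening: 0.047
```

```bash
python3 - <<'E'
from h import *
import json
togo([0.5425,0.2246,0.20],17.7)
c=imaging.calibration('wrist'); im=imaging.snapshot('wrist')[:,:,::-1]; cv2.imwrite('pics/w4.png',im)
json.dump({k:np.array(v).tolist() for k,v in c.items()},open('w4.json','w'))
o=env.get_obs(); json.dump([o['position'].tolist(),o['tool_rot'].tolist()],open('w4o.json','w'))
E
```

```text
t 5.925 pos [ 0.5413 -0.2108  0.2021] yaw -4.0 F [ 0.19  0.19 -0.86] open 0.047
shift [-0.0583 -0.8689  0.0036] turn -0.1205
```

View pics/w4.png

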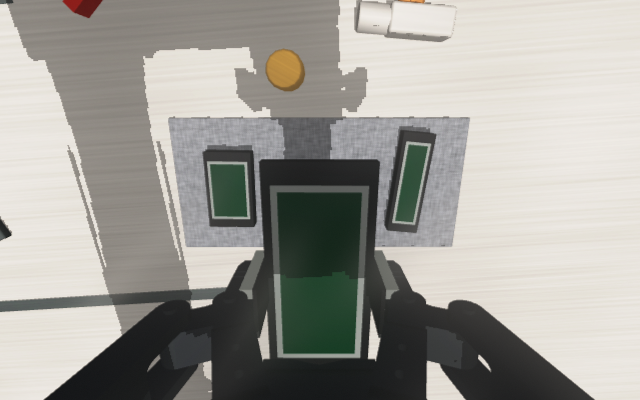

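```bash
python3 - <<'E'
from h import *
import json
cw={k:np.array(v) for k,v in json.load(open('w4.json')).items()}; pos,q=json.load(open('w4o.json')); r=rot(q)
# corners of white border outer edge; far edge of body
px=[(270,186),(369,186),(364,359),(277,359),(261,161),(379,161)]
for z in (.0125,.0145,.0165):
    w=onz(cw,px,pos[2]+z); t=(w-pos)@r*1000
    print(z,t[:4].mean(0).round(1),t[:,:2].round(1).tolist())
im=cv2.imread('pics/w4.png')
print(im[180:192,320].tolist()); print(im[352:366,320].tolist()); print(im[155:165,320].tolist());
E
```

```text
0.0125 [ -2.    1.  -12.5] [[44.4, -20.6], [44.4, 22.0], [-48.3, 23.9], [-48.3, -21.3], [55.2, -23.9], [55.2, 25.7]]
0.0145 [ -0.7   1.  -14.5] [[44.9, -20.3], [44.9, 21.7], [-46.4, 23.6], [-46.4, -21.0], [55.6, -23.5], [55.6, 25.3]]
0.0165 [  0.5   1.  -16.5] [[45.4, -19.9], [45.4, 21.3], [-44.5, 23.2], [-44.5, -20.6], [55.9, -23.1], [55.9, 24.9]]
[[33, 32, 33], [32, 32, 32], [32, 32, 32], [33, 33, 33], [33, 33, 32], [62, 65, 61], [86, 89, 86], [90, 92, 91], [91, 93, 91], [90, 93, 91], [91, 93, 91], [91, 93, 92]]
[[37, 59, 25], [82, 100, 72], [142, 151, 144], [152, 160, 155], [153, 161, 156], [128, 135, 131], [60, 64, 61], [36, 38, 36], [36, 38, 35], [35, 36, 35], [34, 35, 33], [35, 36, 34], [33, 33, 31], [29, 29, 26]]
[[97, 94, 94], [92, 91, 90], [96, 94, 94], [97, 94, 93], [51, 49, 49], [33, 33, 33], [34, 34, 35], [37, 36, 36], [36, 36, 36], [36, 35, 35]]
```

Lifted cleanly: the window is centred between the fingers at (270–369, 186–359), and the other two cartridges haven't moved.

Call:
{"op": "servo_tool", "data": {
  "plan": [
    [[-0.01,-0.12,0],-0.03],
    [[-0.02,-0.24,0],-0.06],
    [[-0.025,-0.36,0],-0.09],
    [[-0.035,-0.48,0],-0.12],
    [[-0.042,-0.6,0],-0.12],
    [[-0.05,-0.72,0],-0.12],
    [[-0.057,-0.84,0],-0.12],
    [[-0.058,-0.87,0],-0.12],
    [[-0.058,-0.87,0],-0.12],
    [[-0.058,-0.87,0],-0.12]
  ]
}}

```text
t: 7.22
position: [0.5426, 0.224, 0.2012]
tool_rot: [0.001, 0.988, 0.153, -0.0]
wrist_force: [0.0, -0.2, -0.7]
opening: 0.0472
```

```bash
python3 - <<'E'
from h import *
togo([0.5425,0.2252,0.135],17.7)
for n in('wrist','scene'):cv2.imwrite(f'pics/{n}5.png',imaging.snapshot(n)[:,:,::-1])
E
```

```text
t 7.225 pos [0.5426 0.224  0.2012] yaw 17.55 F [ 0.01 -0.17 -0.74] open 0.0472
shift [ 0.0005 -0.0027  0.1323] turn -0.0008
```

View pics/wrist5.png

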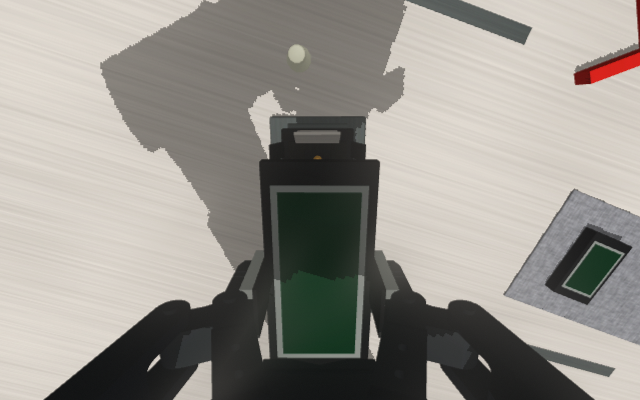

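The far clip (294–342, 135) lines up with the cartridge (261–379). Descending to just above the noses.

Call:
{"op": "servo_tool", "data": {
  "plan": [
    [[0,-0.0025,0.04],-0.001],
    [[0,-0.0025,0.08],-0.001],
    [[0,-0.0025,0.11],-0.001],
    [[0,-0.0025,0.125],-0.001],
    [[0,-0.0025,0.13],-0.001],
    [[0,-0.0025,0.13],-0.001]
  ]
}}

```text
t: 8.07
position: [0.5427, 0.2251, 0.1371]
tool_rot: [0.0, 0.988, 0.154, 0.001]
wrist_force: [0.2, -0.2, -0.9]
opening: 0.0477
```

```bash
python3 - <<'E'
from h import *
togo([0.5425,0.2252,0.125],17.7)
for n in('wrist','scene'):
  im=imaging.snapshot(n)[:,:,::-1]
  if n=='scene': im=cv2.resize(im[130:270,340:480],None,fx=4,fy=4,interpolation=cv2.INTER_CUBIC)
  cv2.imwrite(f'pics/{n}6.png',im)
E
```

```text
t 8.075 pos [0.5427 0.2251 0.1371] yaw 17.7 F [ 0.17 -0.21 -0.85] open 0.0477
shift [-0.0002 -0.0004  0.0242] turn 0.0
```

View pics/wrist6.png

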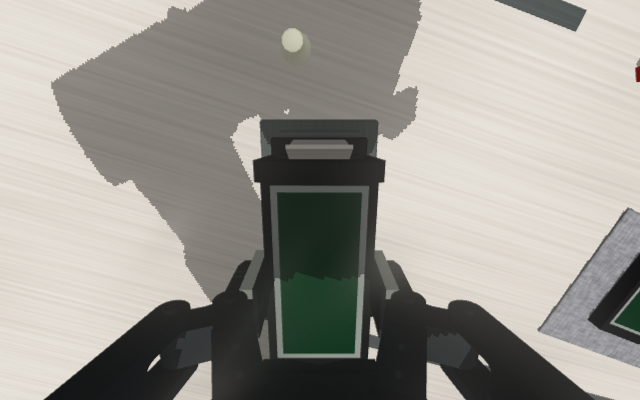

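View pics/scene6.png

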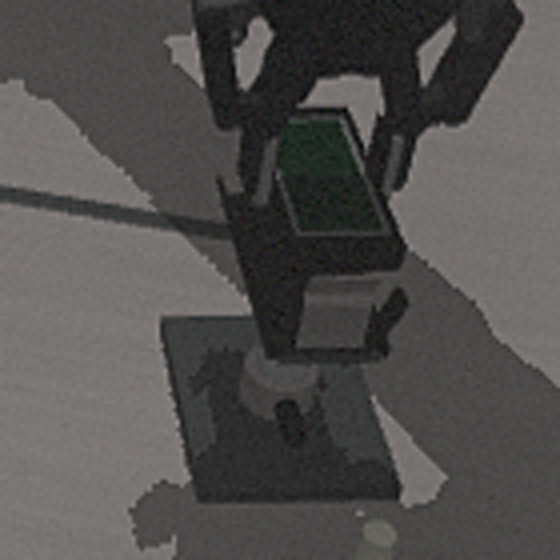

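Call:
{"op": "servo_tool", "data": {
  "plan": [
    [[0,0,0.006],0],
    [[0,0,0.012],0],
    [[0,0,0.016],0],
    [[0,0,0.016],0]
  ]
}}

```text
t: 8.68
position: [0.5426, 0.2251, 0.1291]
tool_rot: [0.0, 0.988, 0.154, 0.001]
wrist_force: [-0.5, 0.0, -1.6]
opening: 0.0475
```

Call:
{"op": "servo_tool", "data": {
  "plan": [
    [[0,0,0.004],0],
    [[0,0,0.008],0],
    [[0,0,0.008],0]
  ]
}}

```text
t: 9.05
position: [0.543, 0.2252, 0.1256]
tool_rot: [0.0, 0.988, 0.154, 0.001]
wrist_force: [1.4, 0.5, 0.9]
opening: 0.0476
```

Call:
{"op": "servo_tool", "data": {
  "plan": [
    [[0,0,0.004],0],
    [[0,0,0.004],0]
  ]
}}

```text
t: 9.3
position: [0.5436, 0.2253, 0.125]
tool_rot: [0.0, 0.988, 0.154, 0.002]
wrist_force: [-2.2, -0.4, 5.7]
opening: 0.0473
```

Call:
{"op": "servo_tool", "data": {
  "plan": [
    [[0,0,0.004],0],
    [[0,0,0.004],0]
  ]
}}

```text
t: 9.55
position: [0.5439, 0.2254, 0.1245]
tool_rot: [-0.0, 0.988, 0.154, 0.003]
wrist_force: [-2.3, -0.4, 6.7]
opening: 0.0477
```

Call:
{"op": "servo_tool", "data": {
  "plan": [
    [[-0.003,0,0.006],0],
    [[-0.003,0,0.008],0]
  ]
}}

```text
t: 9.8
position: [0.544, 0.2254, 0.1238]
tool_rot: [-0.001, 0.988, 0.154, 0.006]
wrist_force: [-1.9, 0.2, 11.3]
opening: 0.0474
```

```bash
python3 - <<'E'
from h import *
togo([0.5425,0.2252,0.115],17.7); print(rot(env.get_obs()['tool_rot'])[:,2])
E
```

```text
t 9.8 pos [0.544  0.2254 0.1238] yaw 17.76 F [-1.92  0.2  11.25] open 0.0474
shift [-0.0032 -0.0006  0.0176] turn 0.0003
[ 0.01124154  0.0028122  -0.99993286]
```

Call:
{"op": "servo_tool", "data": {
  "plan": [
    [[-0.003,0,-0.01],0],
    [[-0.005,0,-0.014],0],
    [[-0.005,0,-0.014],0],
    [[-0.005,0,-0.014],0]
  ]
}}

```text
t: 10.3
position: [0.5414, 0.2245, 0.1303]
tool_rot: [-0.0, 0.988, 0.154, 0.005]
wrist_force: [0.4, 0.2, -1.3]
opening: 0.0476
```

```bash
python3 - <<'E'
from h import *
import json
togo([0.5415,0.2252,0.105],17.7); print(rot(env.get_obs()['tool_rot'])[:,2])
c=imaging.calibration('wrist'); im=imaging.snapshot('wrist')[:,:,::-1]; cv2.imwrite('pics/w7.png',im)
im=imaging.snapshot('scene')[:,:,::-1]; cv2.imwrite('pics/s7.png',cv2.resize(im[130:270,340:480],None,fx=4,fy=4,interpolation=cv2.INTER_CUBIC))
E
```

```text
t 10.3 pos [0.5414 0.2245 0.1303] yaw 17.76 F [ 0.4   0.17 -1.27] open 0.0476
shift [ 0.0001 -0.0012  0.0505] turn 0.0003
[ 0.01052948  0.00242749 -0.99994162]
```

View pics/w7.png

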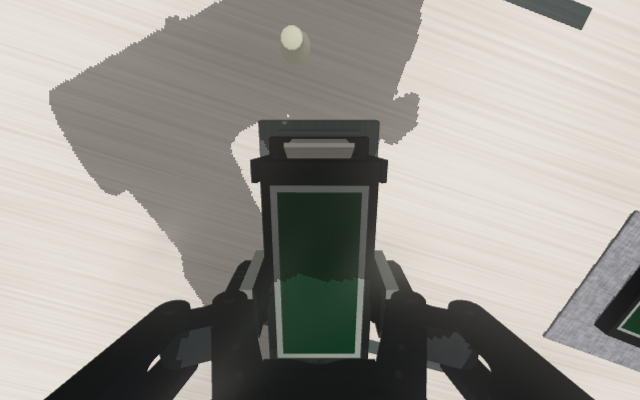

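View pics/s7.png

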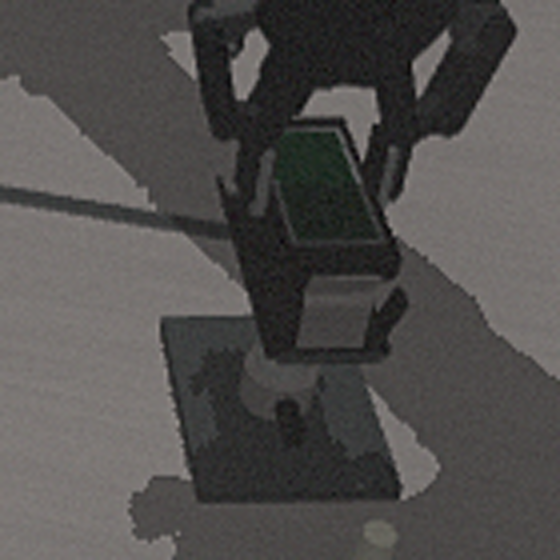

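Call:
{"op": "servo_tool", "data": {
  "plan": [
    [[0.0015,-0.001,0.01],0],
    [[0.0015,-0.001,0.014],0],
    [[0.0015,-0.001,0.018],0],
    [[0.0015,-0.001,0.022],0],
    [[0.0015,-0.001,0.026],0],
    [[0.0015,-0.001,0.026],0]
  ]
}}

```text
t: 11.15
position: [0.5439, 0.2257, 0.1209]
tool_rot: [-0.001, 0.988, 0.155, 0.008]
wrist_force: [0.1, -0.1, 11.3]
opening: 0.0474
```

```bash
python3 - <<'E'
from h import *
togo([0.5425,0.2252,0.105],17.7); o=env.get_obs();print(rot(o['tool_rot'])[:,2],o['wrist_torque'])
E
```

```text
t 11.15 pos [0.5439 0.2257 0.1209] yaw 17.79 F [ 0.09 -0.09 11.28] open 0.0474
shift [-0.0034  0.0001  0.0318] turn 0.0005
[ 0.01633027  0.0042723  -0.99985752] [-0.05197909  0.02646365  0.04399049]
```

Call:
{"op": "servo_tool", "data": {
  "plan": [
    [[-0.003,0,0.006],0],
    [[-0.004,0,0.009],0],
    [[-0.004,0,0.012],0],
    [[-0.004,0,0.014],0],
    [[-0.004,0,0.016],0],
    [[-0.004,0,0.016],0]
  ]
}}

```text
t: 11.9
position: [0.5426, 0.2253, 0.1139]
tool_rot: [-0.001, 0.988, 0.155, 0.009]
wrist_force: [0.5, 0.4, 4.0]
opening: 0.0474
```

```bash
python3 - <<'E'
from h import *
togo([0.5425,0.2252,0.105],17.7); o=env.get_obs();print(rot(o['tool_rot'])[:,2],o['wrist_torque'])
E
```

```text
t 11.9 pos [0.5426 0.2253 0.1139] yaw 17.79 F [0.47 0.44 4.05] open 0.0474
shift [-0.0006  0.0001  0.0177] turn 0.0005
[ 0.01800808  0.00485095 -0.99982607] [ 0.09566298 -0.17946308  0.00033564]
```

Call:
{"op": "servo_tool", "data": {
  "plan": [
    [[0,0,0.006],0],
    [[0,0,0.01],0],
    [[0,0,0.014],0],
    [[0,0,0.018],0],
    [[0,0,0.02],0],
    [[0,0,0.02],0]
  ]
}}

```text
t: 12.65
position: [0.5428, 0.2254, 0.1057]
tool_rot: [-0.001, 0.988, 0.155, 0.01]
wrist_force: [-4.1, -1.4, 12.0]
opening: 0.0472
```

```bash
python3 - <<'E'
from h import *
togo([0.5425,0.2252,0.105],17.7); o=env.get_obs();print(rot(o['tool_rot'])[:,2],o['wrist_torque'])
for n in('wrist','scene','top'):
  im=imaging.snapshot(n)[:,:,::-1]
  if n=='scene': im=cv2.resize(im[130:270,340:480],None,fx=4,fy=4,interpolation=cv2.INTER_CUBIC)
  cv2.imwrite(f'pics/{n}8.png',im)
E
```

```text
t 12.65 pos [0.5428 0.2254 0.1057] yaw 17.81 F [-4.1  -1.36 11.96] open 0.0472
shift [-0.0006  0.0001  0.0014] turn 0.0006
[ 0.01877898  0.00486207 -0.99981184] [-0.17870696  1.81860092 -0.0581088 ]
```

View pics/wrist8.png

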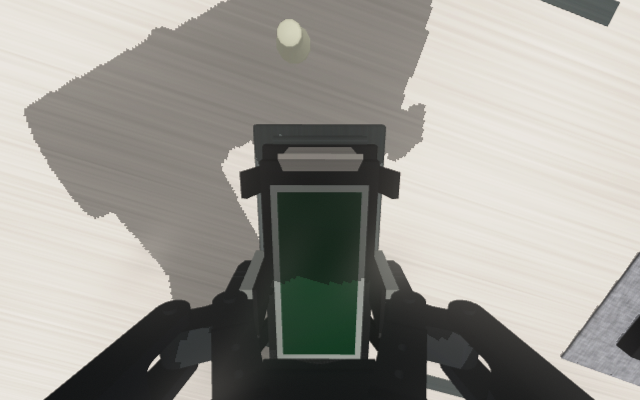

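View pics/scene8.png

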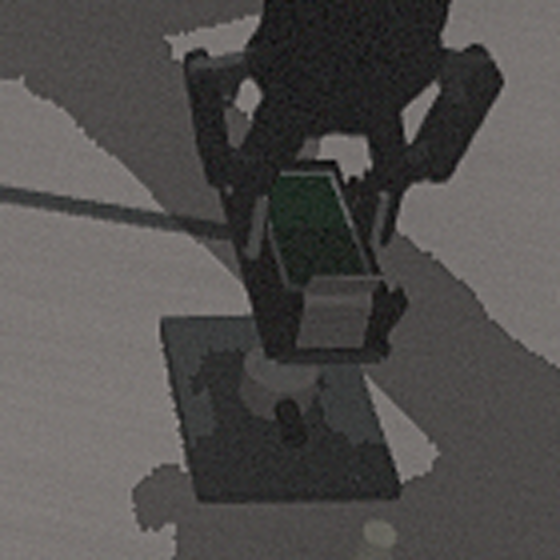

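Call:
{"op": "servo_tool", "data": {
  "plan": [
    [[-0.001,0,0.006],0],
    [[-0.001,0,0.01],0],
    [[-0.001,0,0.013],0],
    [[-0.001,0,0.013],0]
  ]
}}

```text
t: 13.3
position: [0.5429, 0.2254, 0.1041]
tool_rot: [-0.001, 0.988, 0.155, 0.011]
wrist_force: [-11.1, -1.1, 23.4]
opening: 0.0475
```

```bash
python3 - <<'E'
from h import *
togo([0.5425,0.2252,0.105],17.7); o=env.get_obs();print(rot(o['tool_rot'])[:,2],o['wrist_torque'])
E
```

```text
t 13.3 pos [0.5429 0.2254 0.1041] yaw 17.86 F [-11.07  -1.08  23.4 ] open 0.0475
shift [-0.0008  0.0001 -0.0018] turn 0.0009
[ 0.0220038   0.00551973 -0.99974265] [-0.47831277  4.10736735 -0.04047131]
```

```bash
python3 - <<'E'
from h import *
w=imaging.snapshot('wrist')[:,:,::-1]; s=imaging.snapshot('scene')[:,:,::-1]
a=cv2.resize(w[110:210,220:420],None,fx=4,fy=4,interpolation=cv2.INTER_CUBIC); a=np.clip(a.astype(int)*2,0,255).astype(np.uint8)
b=cv2.resize(s[165:225,390:450],None,fx=9,fy=9,interpolation=cv2.INTER_CUBIC); b=np.clip(b.astype(int)*2,0,255).astype(np.uint8)
cv2.imwrite('pics/w9.png',a);cv2.imwrite('pics/s9.png',b)
E
```

```text
(no output)
```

View pics/w9.png

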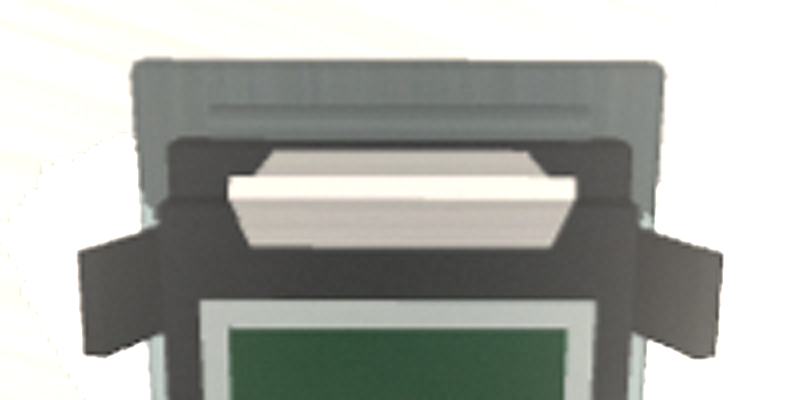

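View pics/s9.png

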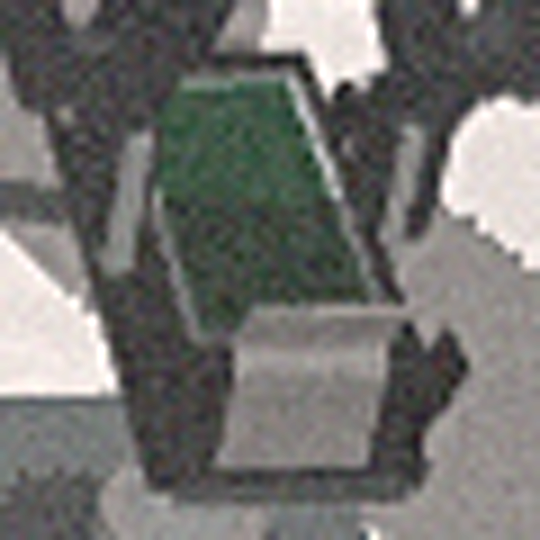

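The far clip's nose now overlaps the cartridge's top edge (wrist row ~171, edge at ~160), so it has snapped. The load sits towards the near end. I'll unload, release, back off and look.

Call:
{"op": "servo_tool", "data": {
  "plan": [
    [[0,0,0.001],0],
    [[0,0,0.001],0]
  ]
}}

```text
t: 13.65
position: [0.5429, 0.2254, 0.1056]
tool_rot: [-0.001, 0.988, 0.155, 0.012]
wrist_force: [-4.9, 0.4, 10.8]
opening: 0.0472
```

Call:
{"op": "servo_tool", "data": {
  "plan": [
    [[0,0,0],0],
    [[0,0,0],0]
  ]
}}

```text
t: 13.9
position: [0.5428, 0.2254, 0.1064]
tool_rot: [-0.001, 0.988, 0.155, 0.012]
wrist_force: [-1.5, -0.4, 7.3]
opening: 0.0475
```

```bash
python3 - <<'E'
from h import *
togo([0.5425,0.2252,0.105],17.7); o=env.get_obs();print(rot(o['tool_rot'])[:,2],o['wrist_torque'])
E
```

```text
t 13.9 pos [0.5428 0.2254 0.1064] yaw 17.88 F [-1.47 -0.38  7.26] open 0.0475
shift [-0.0007  0.0002  0.0028] turn 0.001
[ 0.02328746  0.00591948 -0.99971129] [-0.01692977  0.8144902  -0.08441312]
```

Call:
{"op": "servo_tool", "data": {
  "plan": [
    [[0,0,0],0],
    [[0,0,0],0],
    [[0,0,0],0],
    [[0,0,0],0]
  ],
  "fingers": 0.5
}}

```text
t: 14.4
position: [0.5427, 0.2253, 0.106]
tool_rot: [-0.001, 0.988, 0.155, 0.012]
wrist_force: [-0.7, -0.0, -0.0]
opening: 0.0639
```

Call:
{"op": "servo_tool", "data": {
  "plan": [
    [[0,0,-0.04],0],
    [[0,0,-0.1],0],
    [[0,0,-0.17],0],
    [[0,0,-0.24],0],
    [[0,0,-0.28],0],
    [[0,0,-0.28],0],
    [[0,0,-0.28],0]
  ]
}}

```text
t: 15.28
position: [0.5392, 0.2245, 0.2457]
tool_rot: [-0.001, 0.988, 0.155, 0.011]
wrist_force: [0.1, 0.2, -0.2]
opening: 0.0641
```

```bash
python3 - <<'E'
from h import *
import json
togo([0.5425,0.2252,0.105],17.7)
c=imaging.calibration('wrist'); w=imaging.snapshot('wrist')[:,:,::-1]; s=imaging.snapshot('scene')[:,:,::-1]; t=imaging.snapshot('top')[:,:,::-1]
json.dump({k:np.array(v).tolist() for k,v in c.items()},open('w10.json','w'))
for n,i in (('w10',w),('s10',s),('t10',t)): cv2.imwrite(f'pics/{n}.png',i)
g=lambda i,f:np.clip(cv2.resize(i,None,fx=f,fy=f,interpolation=cv2.INTER_CUBIC).astype(int)*2,0,255).astype(np.uint8)
cv2.imwrite('pics/w10z.png',g(w[100:260,250:390],3.7)); cv2.imwrite('pics/s10z.png',g(s[155:235,385:465],7))
E
```

```text
t 15.275 pos [0.5392 0.2245 0.2457] yaw 17.88 F [ 0.15  0.15 -0.16] open 0.0641
shift [3.000e-04 2.000e-04 2.814e-01] turn 0.001
```

View pics/w10z.png

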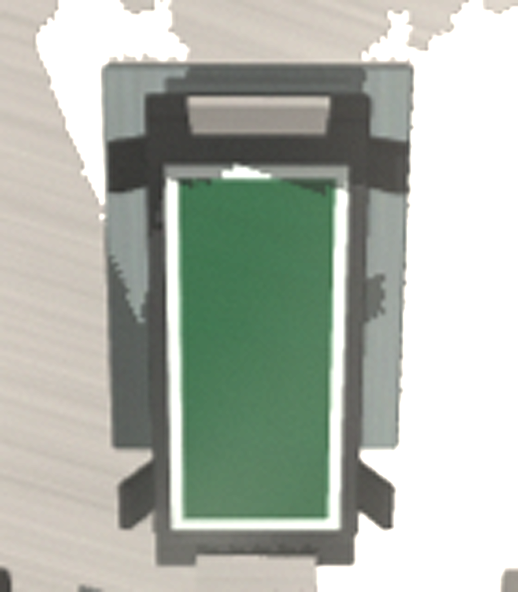

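View pics/s10z.png

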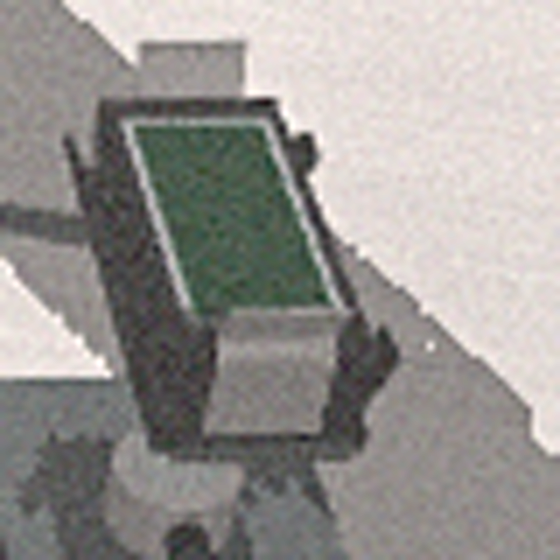

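```bash
python3 - <<'E'
from h import *
import json
def quad(im,x0,y0,x1,y1):
    # sub-pixel edges of the green pane: fit a line to each side of the green/white transition
    g=im[y0:y1,x0:x1].astype(float); m=((g[:,:,1]-g[:,:,2])>0.12*g[:,:,1]+2).astype(np.uint8)
    m=cv2.morphologyEx(m,cv2.MORPH_OPEN,np.ones((3,3)))
    n,l,s,_=cv2.connectedComponentsWithStats(m); i=1+np.argmax(s[1:,4]); m=(l==i)
    ys=np.nonzero(m.any(1))[0]; xs=np.nonzero(m.any(0))[0]
    a,b=ys[0]+8,ys[-1]-8; rows=np.arange(a,b)
    L=np.array([np.nonzero(m[r])[0][0]-.5 for r in rows]);Rr=np.array([np.nonzero(m[r])[0][-1]+.5 for r in rows])
    cols=np.arange(xs[0]+8,xs[-1]-8)
    T=np.array([np.nonzero(m[:,c])[0][0]-.5 for c in cols]);B=np.array([np.nonzero(m[:,c])[0][-1]+.5 for c in cols])
    fl=np.polyfit(rows,L,1);fr=np.polyfit(rows,Rr,1);ft=np.polyfit(cols,T,1);fb=np.polyfit(cols,B,1)
    def X(fx,fy):
        y=(fy[0]*fx[1]+fy[1])/(1-fy[0]*fx[0]); return (fx[0]*y+fx[1]+x0,y+y0)
    return np.array([X(fl,ft),X(fr,ft),X(fr,fb),X(fl,fb)])
def load(f): return {k:np.array(v) for k,v in json.load(open(f)).items()}
c2=load('w2.json'); q2=quad(cv2.imread('pics/w2.png'),285,125,358,232)
w=onz(c2,q2,.019); a=np.linalg.norm(w[0]-w[3]),np.linalg.norm(w[1]-w[2]); b=np.linalg.norm(w[0]-w[1]),np.linalg.norm(w[3]-w[2]); print(q2.round(1).tolist(),'len',a,'wid',b,w.mean(0))
L=np.mean(a);W=np.mean(b)
c=load('w10.json'); q=quad(cv2.imread('pics/w10.png'),285,135,350,250); print(q.round(1).tolist())
obj=np.array([[L/2,W/2,0],[L/2,-W/2,0],[-L/2,-W/2,0],[-L/2,W/2,0]])
K=np.array([[c['fx'],0,c['cx']],[0,c['fy'],c['cy']],[0,0,1.]])
for cc,qq in((c2,q2),(c,q)):
    n,rv,tv,e=cv2.solvePnPGeneric(obj,qq,K,None,flags=cv2.SOLVEPNP_IPPE)
    for r,t,er in zip(rv,tv,e):
        Rw=rot(cc['orientation'])@cv2.Rodrigues(r)[0]; p=rot(cc['orientation'])@t[:,0]+cc['origin']
        print('pnp',p.round(4),'x axis',Rw[:,0].round(3),'z',Rw[:,2].round(3),er)
for z in(.117,.12,.123):
    w=onz(c,q,z); d=w[0]+w[1]-w[2]-w[3]; print(z,w.mean(0),np.linalg.norm(d)/2,np.linalg.norm(w[0]-w[1]),np.linalg.norm(w[3]-w[2]),np.degrees(np.arctan2(d[1],d[0])))
im=cv2.imread('pics/w10.png'); cv2.imwrite('pics/w10f.png',cv2.resize(np.clip(im[115:155,285:355].astype(float)*1.6,0,255).astype(np.uint8),None,fx=10,fy=10,interpolation=cv2.INTER_NEAREST))
cv2.imwrite('pics/w10n.png',cv2.resize(np.clip(im[225:270,285:355].astype(float)*1.6,0,255).astype(np.uint8),None,fx=10,fy=10,interpolation=cv2.INTER_NEAREST))
E
```

```text
[[301.9, 142.4], [337.5, 139.5], [337.5, 217.5], [304.4, 219.0]] len (np.float64(0.08396007815338098), np.float64(0.08512969689390328)) wid (np.float64(0.03660863539973087), np.float64(0.03667028275613981)) [ 0.54212877 -0.21143284  0.019     ]
[[297.3, 147.2], [339.9, 148.3], [338.2, 239.5], [299.0, 239.5]]
pnp [ 0.5429 -0.2116  0.0231] x axis [ 0.996 -0.071  0.048] z [-0.058 -0.16   0.985] [0.45373124]
pnp [ 0.5458 -0.2115  0.0232] x axis [ 0.867 -0.063 -0.495] z [0.499 0.132 0.857] [0.7737892]
pnp [0.5419 0.2249 0.1195] x axis [ 0.952  0.306 -0.014] z [-0.003  0.054  0.999] [0.30553041]
pnp [0.5449 0.2258 0.1196] x axis [ 0.833  0.268 -0.484] z [0.476 0.101 0.874] [1.10271534]
0.117 [0.54115151 0.2246043  0.117     ] 0.0856294004520852 0.03693769377065733 0.036935032414047116 17.848152677373093
0.12 [0.54190985 0.22485081 0.12      ] 0.08468904917871933 0.03653205730480505 0.03652942517425577 17.84815267737311
0.123 [0.5426682  0.22509733 0.123     ] 0.08374869790535348 0.03612642083895272 0.036123817934464404 17.848152677373093
```

View pics/w10f.png

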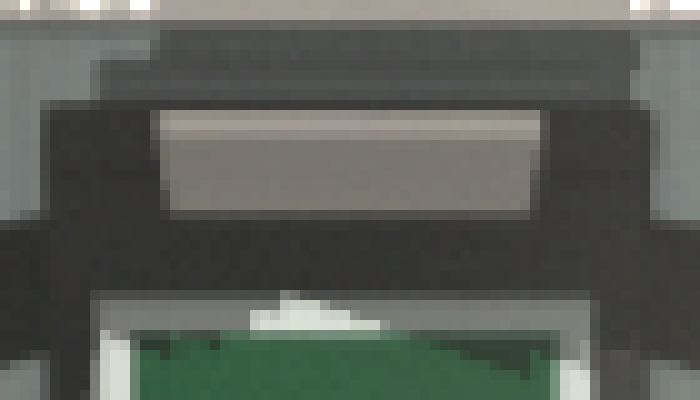

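View pics/w10n.png

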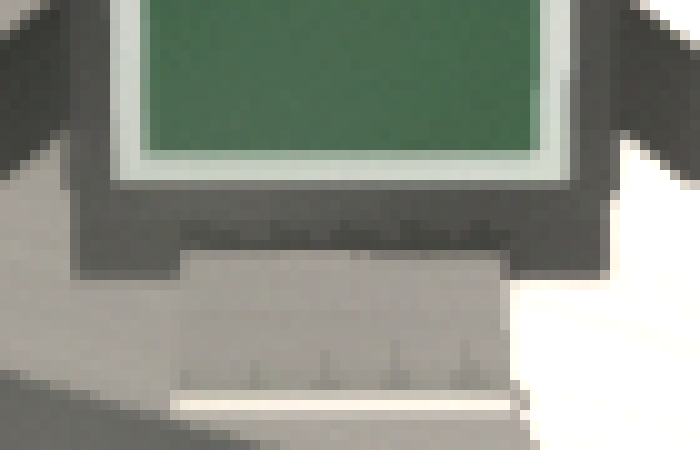

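```bash
python3 - <<'E'
from h import *
import json
c={k:np.array(v) for k,v in json.load(open('w10.json')).items()}
for z in (.122,.124,.126):
    w=onz(c,[(319.5,136.4),(319,249.7)],z); print('noses',z,np.linalg.norm(w[0]-w[1])*1000,w.mean(0))
# tips of leaves (117 apart when shut)
for z in (.137,.139,.141):
    w=onz(c,[(319.5,125.6),(319,265)],z); print('tips',z,np.linalg.norm(w[0]-w[1])*1000,w.mean(0))
for z in (.119,.121,.123):
    w=onz(c,[(319,252.2)],z); u=np.array([np.cos(np.radians(17.8)),np.sin(np.radians(17.8))]); print('near end along stand x',z,(w[0,:2]-[.5425,.2249])@u*1000)
E
```

```text
noses 0.122 103.77894664922913 [0.54218974 0.22434199 0.122     ]
noses 0.124 103.0050060464004 [0.54269699 0.22451136 0.124     ]
noses 0.126 102.2310654435717 [0.54320424 0.22468073 0.126     ]
tips 0.137 121.2255216354739 [0.54285221 0.22459932 0.137     ]
tips 0.139 120.2679106592282 [0.54338427 0.22477668 0.139     ]
tips 0.141 119.3102996829826 [0.54391634 0.22495405 0.141     ]
near end along stand x 0.119 -56.31738069874208
near end along stand x 0.121 -55.376647686414714
near end along stand x 0.123 -54.435914674087456
```

```bash
python3 - <<'E'
from h import *
im=cv2.imread('pics/w1.png'); g=lambda a:cv2.resize(np.clip(a.astype(float)*1.6,0,255).astype(np.uint8),None,fx=10,fy=10,interpolation=cv2.INTER_NEAREST)
cv2.imwrite('pics/w1fn.png',np.vstack([g(im[115:143,285:355]),g(im[235:266,285:355])]))
E
```

```text
(no output)
```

View pics/w1fn.png

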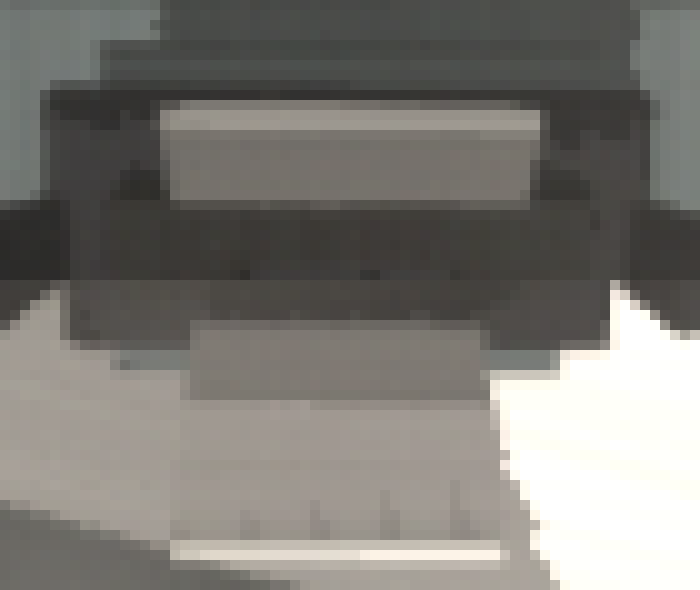

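Both clips sit as far apart as when the frame was empty: 113.3 px between noses, against 111.5 px × 1.016 for the closer view. The window's far and near edges also come out equally wide, so it's level. Handing in.

```bash
python3 - <<'E'
from h import *
a=cv2.imread('pics/top0.png').astype(int); b=imaging.snapshot('top')[:,:,::-1].astype(int)
for n,(x0,y0,x1,y1) in dict(short=(350,190,385,240),narrow=(438,185,465,245),jar=(385,155,410,177)).items(): print(n,np.abs(a-b)[y0:y1,x0:x1].mean())
o=env.get_obs(); print(o['t'],o['wrist_force'].round(2),o['opening'])
print(workorder.hand_in())
E
```

```text
short 8.12
narrow 8.151851851851852
jar 12.247272727272728
15.475 [ 0.56 -0.22 -0.05] 0.06428232305033428
the job is handed in; nothing more can be done
None
```

I fitted the full-size chamfered cartridge into the lens frame, released it and backed off, then handed the job in at about 15.5 s of robot time. No verdict was reported, so these are my own checks:

- **Fit:** I pressed in short steps with the cartridge held by its sides. The load rose to about 11 N at the clips and dropped to 4 N once they were spread. It then climbed at about 8 N/mm on the rubber seat, to 23 N vertical and 11 N sideways at the last reading. Readings came only at the end of each move, so brief peaks in between were not seen.
- **Clips:** after letting go, the clip noses measured about 103 mm apart, the same as in the empty frame, and both overlapped the cartridge's top edges. This assumes the noses are about 124 mm above the table. The flared tips gave 119–121 mm instead of 117, but their spacing in the picture matched the empty frame.
- **Position:** the window centre is within about 1 mm of the stand's centre, and its direction is within about 0.2° of the frame's.
- **Level:** the window's far and near edges measured equally wide, so it looked level along its length to about 0.02 rad. A separate pose estimate from the window's corners gave about 0.05 rad sideways, but it was wrong by 0.05–0.16 rad when the cartridge lay flat on the mat, so I did not rely on it.
- **Tool tilt:** the tool had leaned about 0.024 rad under the pressing load, and I did not correct this before releasing.
- **Contact pins:** I could not see them under the cartridge. That they are pressed in is inferred from the seat force and the shut clips.
- **Other parts:** a before-and-after comparison of the overhead picture around the two other cartridges and the jar showed small differences, which I put down to noise and shadow. The nozzle was not in that comparison, but it appears in the later wrist pictures and nothing went near it.

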